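# Pump parts from strip-down board to assembly rack in reverse order

## Task

The pump has been stripped and its four parts lie in a row, in the order they came off, on the coloured pads of the dark steel board. Move all four to the plywood rack in the reverse order, so that seen from the robot the leftmost part goes into the rack's rightmost bay, the next into the second bay from the right, and so on. Each part must lie in the middle of its bay between the ribs, the same side up as it lay before.

Things in the scene. Friction and masses are not known exactly. Their poses are not given: they have to be found in the camera images.
- board: dark steel board, 106 x 400 x 6 mm, fixed on the bench, with four coloured pads in a row. Origin: centre of its underside. y: along the row to the left (seen from the robot); x: away from the robot; turned about 20 degrees left. Pad centres at x = 0, y = +0.1425, +0.0475, -0.0475, -0.1425 in its frame. It may be nearer or farther than the rack.
- rack: plywood rack, 106 x 400 mm, fixed on the bench, empty. Five ribs 5 mm wide along its x make four bays 90 mm wide, open at front and back. Origin: centre of its underside; y along the row to the left (seen from the robot), x away from the robot; nearly parallel to the board. Bay centres at x = 0, y = +0.1425, +0.0475, -0.0475, -0.1425; bay floor z = 0.009, rib tops z = 0.019.
- bush: brass-coloured bush, a fat cylinder with a collar, lying on its side: 52 mm across (x), 94 mm long (y), 52 mm high, about 0.6 kg. Origin: centre of its underside. Grasp it across x (52 mm) at half length. At the start its y axis points roughly along the board's -x.
- elbow: black hydraulic elbow with two yellowish nuts, 63 (x) x 82 (y) x 44 mm high, 0.34 kg. Origin: centre of its outline's underside. One leg lies along y at x = +0.0125, with a nut 37 mm wide, 42 high at y = -0.025 to -0.014; the other leg points to -x at y > +0.003. Grasp that nut along x, fingers' middle at x = +0.0125, y = -0.014. At the start its y axis points roughly along the board's -x.
- cap_screw: black socket-head cap screw lying on its side, 90 mm long along y, shank 10 mm thick, round head 16 mm across at the +y end, about 0.07 kg. Origin: centre of its outline's underside. Grasp the shank across x, 8 mm from the origin towards the head; the shank's axis lies 7 mm above the floor. At the start its y axis points roughly along the board's -x.
- key: bright steel shaft key, a flat bar with rounded ends and two small dark holes in its top, 18 (x) x 63 (y) x 12 mm high, about 0.1 kg. Origin: centre of its underside. Grasp it across x (18 mm) at half length. At the start its y axis points roughly along the board's -x.
- pad_bush: flat blue plastic pad, 104 (x) x 92 (y) x 3 mm, fixed on the board; the bush starts on it and on no other, so it shows where that part came from. Origin: centre of its underside; axes parallel to the board's. Its top is at world z = 0.009.
- pad_elbow: flat red plastic pad, 104 (x) x 92 (y) x 3 mm, fixed on the board; the elbow fitting starts on it and on no other, so it shows where that part came from. Origin: centre of its underside; axes parallel to the board's. Its top is at world z = 0.009.
- pad_cap_screw: flat yellow plastic pad, 104 (x) x 92 (y) x 3 mm, fixed on the board; the cap screw starts on it and on no other, so it shows where that part came from. Origin: centre of its underside; axes parallel to the board's. Its top is at world z = 0.009.
- pad_key: flat green plastic pad, 104 (x) x 92 (y) x 3 mm, fixed on the board; the shaft key starts on it and on no other, so it shows where that part came from. Origin: centre of its underside; axes parallel to the board's. Its top is at world z = 0.009.

How it is judged:
By the outcome, as a careful person would: the job done as asked, in the order asked, and still so for the second after the job is handed in, with the robot touching nothing.
It also fails if it takes over 99 s, if anything falls off the work surface, if the arm or the gripper's body presses on something with over 40 N, if the wrist force passes 120 N, or if a joint passes its speed limit or range.

## Robot

A 6-joint arm with a two-finger parallel gripper is mounted at the origin on a cart in front of the work surface, level with it; the furniture and walls round the work are solid. World frame = base frame: x ahead of the robot, y to its left, z up, the work surface at z = 0. Lengths are in m, angles in rad, forces in N, time in s.
With the tool pointing down it reaches from about 0.425 to 0.95 m from the base axis. Payload 3.5 kg.
Tool frame: the origin (TCP) lies on the centre line of the jaws, within the pads' length; the fingertips stand ahead of it and the grasp point (between the pads) lies 5 mm behind it (arm.tip_reach is the z of the fingertips in the tool frame, in m); z points along the fingers, y is the direction in which the jaws open and shut (so a half turn about z gives the same grasp; the last joint's range is limited). The gripper opens to 85 mm and grips with 20 to 120 N. Pads are 22 mm wide; open, the fingers measure 114 mm over their backs; the gripper's body (76 mm by 85 mm) begins 54 mm behind the grasp point. The pads swing forward as they close: fully open they stand 13 mm farther back than shut.
Start: joints at [-1.435, 0.286, 1.577, -0, 1.279, -0.15], TCP at [0.19, -0.648, 0.245] pointing down, gripper open.
Joint ranges: [-2.77, 2.77], [-0.9, 2.22], [0.21, 2.48], [-1.53, 4.67], [0.24, 2.81], [-2.84, 2.84]. Speed limits (rad/s): [2.79, 2.79, 3.14, 3.14, 3.14, 3.14].

## Interface

Orientations are given as a unit quaternion [x, y, z, w].
In Python, from bench import sensors, get_image, camera_info, finish_job, arm gives the robot as it stands.
- The arm moves only by the tool play_rows, never from a script. Its argument "targets" is one flat list of numbers, 7 for each row, row after row: the shift along the tool's x, y, z in mm, then the turn, a rotation vector about the tool's x, y, z in degrees, then the finger opening in mm, from 0 to 85.4. In form: [x, y, z, rx, ry, rz, jaw, x, y, z, rx, ry, rz, jaw, ...]. A call has 1 to 12 rows; each row is the pose to reach, as a shift and turn from the pose commanded when the call began, along the tool's axes at that moment; what a row does not reach only later rows make up. A row lasts 1/12 s, in which the tool goes at most 41.7 mm and 7.16 degrees, less where a joint would pass 70% of its speed; a pose out of reach is approached as far as the arm can. A call with a gripper value outside its range is refused whole. The fingers move at their own pace and stop on an object; "newtons" is the grip in N (left out, the last holds). Time passes only in rows, so rows that repeat a pose let the fingers close. It gives the time, the measured TCP pose, the force and the opening at its end, in the units of the state.
- sensors.state(): the state, without advancing time (a new reading comes with each control period).
- get_image(name): name is "scene" or "top" or "wrist"; returns (picture, depth): 420x560x3 uint8, red, green, blue; 420x560 float32, m along the optical axis (not along the pixel's ray), 0 where there is no reading.
- camera_info(name): a dict with "vertical_fov" (degrees; the focal length in pixels is half the picture's height over the tangent of half this angle, whatever the lens; pixels are square), "cx", "cy" (the principal point, pixels), "R" (3x3) and "t" (3): a world point X has camera coordinates R X + t. Camera axes: x right, y down, z forward; pixel columns grow to the right and rows downward; lengths in m; the calibration is good to about 2 mm. A picture is of the moment at which its call begins: read the wrist's pose just before it. camera_info takes no time and is no camera call; for the wrist camera it gives the pose at the moment of the call.
- finish_job(): hands the job in, once; it reports no verdict.
The state is a dict: "time": time; "joints": joint angles; "qd": joint speeds; "effort": joint torques, N m; "tool_pos": TCP position; "tcp_rot": TCP orientation; "contact_force": force on the tool from outside, world axes, zero at the start; "torque": the same for the moment, N m; "width": opening from 0.0 (shut) to 1.0 (fully open).
Only numpy, scipy, OpenCV 4.12 (cv2) and the standard library are available. Lean on these libraries where they do the work, as an engineer would, in place of code of your own. Each camera call takes 0.05 s, during which the arm holds its last target.

## Working session

There is one attempt and no reset: what is moved stays moved. The work goes in short steps, Python scripts to look and compute and a tool call to move; the robot and the scene stay as the last step left them, time stands still between calls to the robot, and variables do not carry over. Pictures are saved under pics/ and viewed, and the job is handed in when it is done.

Besides the shell and the picture viewer there is one more tool, called as name(argument=value, ...), one argument or row to a line, values as JSON. play_rows: Moves the arm, as the interface text tells. Its arguments: {"type":"object","properties":{"targets":{"type":"array","items":{"type":"number"}},"newtons":{"type":"number"}},"required":["targets"]}

```bash
ls; mkdir -p pics; python3 - <<'E'
from bench import sensors,get_image,camera_info,arm
import cv2,numpy as np
print(sensors.state()); print(arm.tip_reach)
for n in ("scene","top"):
    p,d=get_image(n); cv2.imwrite(f"pics/{n}0.png",p[:,:,::-1]); np.savez(f"pics/{n}0.npz",p=p,d=d)
    print(n,camera_info(n))
print(camera_info("wrist"))
E
```

```text
pics
{'time': 0.0, 'joints': array([-1.43498818e+00,  2.87237734e-01,  1.57820475e+00, -4.33426166e-06,
        1.27856718e+00, -1.50019024e-01]), 'qd': array([ 5.46345130e-05, -5.52750490e-04,  9.90251472e-04, -1.33483965e-03,
        9.88857769e-05, -4.18310970e-05]), 'effort': array([ 2.15266400e-04, -4.05976760e+01, -2.92624140e+01, -1.31689303e-04,
        5.82674460e-03,  3.88209529e-06]), 'tool_pos': array([ 0.19024614, -0.64698048,  0.24388405]), 'tcp_rot': array([ 9.89804411e-01,  1.42428114e-01,  6.51244527e-06, -1.20848988e-03]), 'contact_force': array([ 0.73794398,  0.93406422, -0.71932427]), 'torque': array([-0.02288983,  0.00063236,  0.0117253 ]), 'width': 0.9997484642695528}
0.014
scene {'vertical_fov': 44.786521324468275, 'cx': 294.5233620043523, 'cy': 208.851661874491, 'R': array([[-0.64844944, -0.76109286,  0.01584272],
       [-0.45301746,  0.36907758, -0.8115152 ],
       [ 0.61179123, -0.5334036 , -0.5841165 ]]), 't': array([0.49959546, 0.21425392, 0.77345954])}
top {'vertical_fov': 52.32143170540192, 'cx': 275.13143907316055, 'cy': 212.64029002623607, 'R': array([[ 0.00303874, -0.99997302,  0.00668835],
       [-0.98318631, -0.00420877, -0.18255673],
       [ 0.18257995, -0.00602115, -0.98317257]]), 't': array([0.1925811 , 0.54333152, 0.77627975])}
{'vertical_fov': 62.131533203243855, 'cx': 280.9869352438301, 'cy': 206.77635287476397, 'R': array([[ 0.28163508, -0.95952004, -0.00172611],
       [-0.92053532, -0.27069912,  0.28166774],
       [-0.2707331 , -0.07773857, -0.95951045]]), 't': array([-0.67334774, -0.03665288,  0.37878822])}
```

View pics/scene0.png

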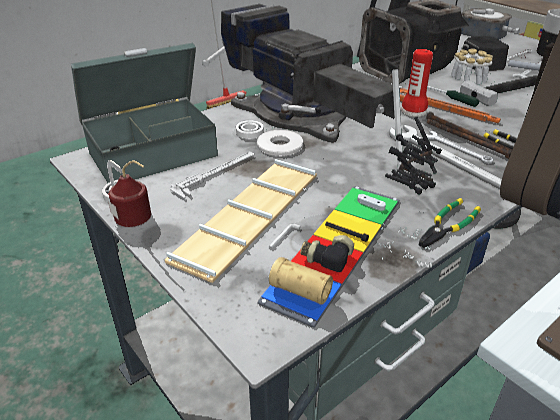

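View pics/top0.png

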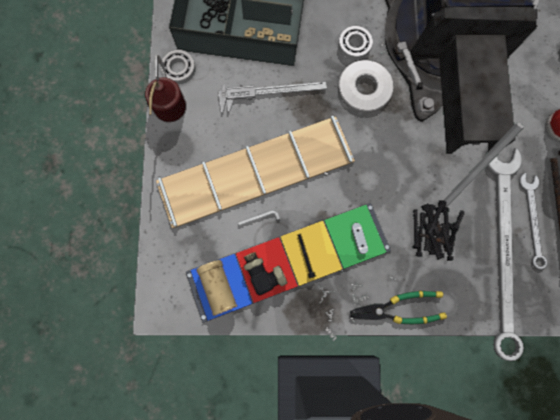

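```bash
python3 - <<'E'
import cv2,numpy as np
p=np.load("pics/top0.npz")['p'][:,:,::-1]
for n,(u,v,w,h) in dict(board=(180,195,220,135),rack=(150,105,220,135)).items():
    c=cv2.resize(p[v:v+h,u:u+w],None,fx=3.6,fy=3.6,interpolation=cv2.INTER_CUBIC)
    for i in range(0,w,20):
        cv2.putText(c,str(u+i),(int(i*3.6),10),0,.35,(0,255,255),1); cv2.line(c,(int(i*3.6),12),(int(i*3.6),18),(0,255,255),1)
    for i in range(0,h,20):
        cv2.putText(c,str(v+i),(0,int(i*3.6)+4),0,.35,(0,255,255),1); 
    cv2.imwrite(f"pics/{n}c.png",c)
E
```

```text
(no output)
```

View pics/boardc.png

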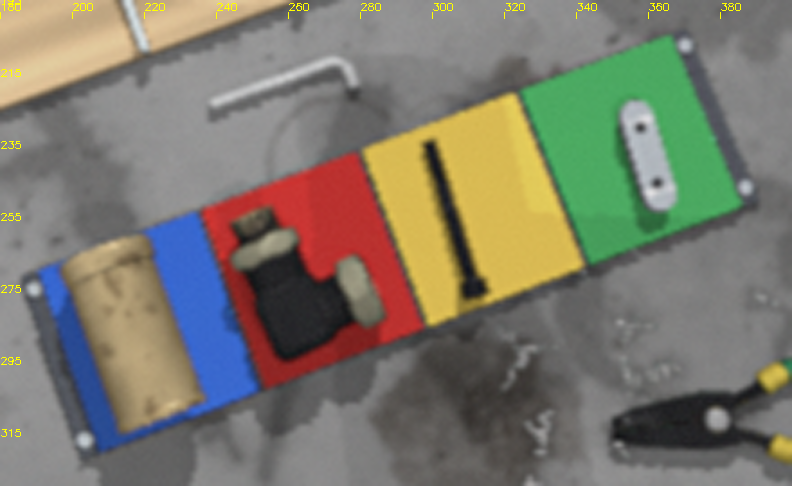

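View pics/rackc.png

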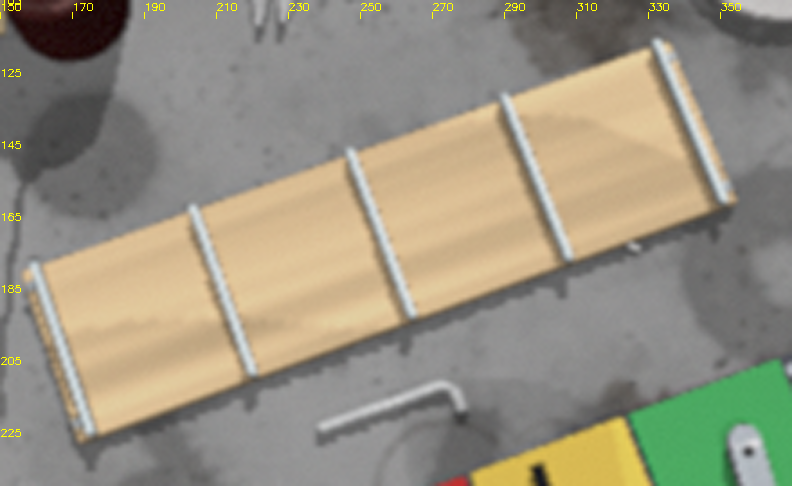

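```bash
cat > h.py <<'E'
import numpy as np
from bench import camera_info
def ray(ci,u,v,z):
    f=210/np.tan(np.radians(ci['vertical_fov']/2)); R=np.array(ci['R']);t=np.array(ci['t'])
    c=-R.T@t; d=R.T@np.array([(u-ci['cx'])/f,(v-ci['cy'])/f,1]); s=(z-c[2])/d[2]; return c+s*d
def proj(ci,X):
    f=210/np.tan(np.radians(ci['vertical_fov']/2)); x=np.array(ci['R'])@X+np.array(ci['t'])
    return x[0]/x[2]*f+ci['cx'], x[1]/x[2]*f+ci['cy']
def fit(loc,w):  # rigid 2d
    loc=np.array(loc);w=np.array(w)[:,:2];a=loc.mean(0);b=w.mean(0)
    U,S,V=np.linalg.svd((loc-a).T@(w-b));D=np.diag([1,np.linalg.det(V.T@U.T)]);R=V.T@D@U.T
    t=b-R@a; r=w-(loc@R.T+t); return np.arctan2(R[1,0],R[0,0]),t,r
E
python3 - <<'E'
from h import *
np.set_printoptions(precision=4,suppress=True)
ci=camera_info("top")
d=np.load("pics/top0.npz")['d']
W=lambda X,Y,u0,v0,z: ray(ci,u0+X/3.6-.36,v0+Y/3.6-.36,z)
b=[(203,208),(262,391),(360,148),(427,329),(518,90),(586,266),(672,35),(742,208),(40,270),(100,452)]
ys=[.095,.095,0,0,-.095,-.095,-.1885,-.1885,.1885,.1885]
xs=[.052,-.052]*5
th,t,r=fit(list(zip(xs,ys)),[W(*q,180,195,.009) for q in b]); print('board',np.degrees(th),t);print(r*1e3)
k=[(35,263),(88,435),(193,207),(252,375),(351,151),(412,317),(505,96),(570,260),(657,41),(727,202)]
ys=np.repeat([.19,.095,0,-.095,-.19],2);xs=[.053,-.053]*5
th2,t2,r=fit(list(zip(xs,ys)),[W(*q,150,105,.019) for q in k]); print('rack',np.degrees(th2),t2);print(r*1e3)
def P(th,t,x,y): return t+np.array([[np.cos(th),-np.sin(th)],[np.sin(th),np.cos(th)]])@[x,y]
for y in (.1425,.0475,-.0475,-.1425): print('pad',P(th,t,0,y),'bay',P(th2,t2,0,y))
# depth check
for (u,v) in [(225,265),(315,235),(235,170),(320,160)]:
    z=d[v,u]; f=210/np.tan(np.radians(ci['vertical_fov']/2)); R=np.array(ci['R'])
    print('z',(R.T@(np.array([(u-ci['cx'])/f*z,(v-ci['cy'])/f*z,z])-ci['t'])))
for n,a,c,z in [('screw tip/head',(430,142),(475,290),.016),('key',(637,102),(660,208),.021),('bush',(105,250),(160,418),.035),('elbow nut',(264,250),(264,250),.045),('elbow nut2',(358,290),(358,290),.03)]:
    A=W(*a,180,195,z);B=W(*c,180,195,z);dd=B-A
    print(n,A[:2],B[:2],'mid',(A+B)[:2]/2,'len',np.hypot(*dd[:2]),'dir',np.degrees(np.arctan2(dd[1],dd[0])))
E
```

```text
board 20.614206516082973 [0.4531 0.1668]
[[ 0.849  -2.0536]
 [-0.7867  0.6702]
 [ 1.1678  0.0355]
 [-0.8532 -0.0406]
 [ 0.8837  0.2074]
 [ 0.1511  1.1018]
 [-0.1032 -0.0675]
 [-0.5331  1.1944]
 [-0.5764 -0.8346]
 [-0.1989 -0.2131]]
rack 20.75225122926469 [0.6379 0.2347]
[[-0.7596 -1.4871]
 [ 0.3744  1.6985]
 [-1.1234 -0.5607]
 [ 0.8794  0.8962]
 [-0.9763 -0.9831]
 [ 0.7711  0.89  ]
 [-0.928  -0.4743]
 [ 0.5983  0.6306]
 [-0.3713 -0.1519]
 [ 1.5354 -0.4581]]
pad [0.403  0.3002] bay [0.5875 0.368 ]
pad [0.4364 0.2112] bay [0.6211 0.2791]
pad [0.4699 0.1223] bay [0.6548 0.1903]
pad [0.5033 0.0334] bay [0.6884 0.1015]
z [0.4442 0.2933 0.0091]
z [0.5044 0.1144 0.0118]
z [0.639  0.2773 0.0101]
z [0.6625 0.1012 0.0063]
screw tip/head [0.5056 0.1465] [0.4245 0.1226] mid [0.465  0.1345] len 0.08449868707568048 dir -163.5642911550115
key [0.5276 0.032 ] [0.469  0.0213] mid [0.4983 0.0267] len 0.0595879926836248 dir -169.6341152092749
bush [0.4443 0.3216] [0.3569 0.2901] mid [0.4006 0.3058] len 0.09284605585654744 dir -160.17487915537382
elbow nut [0.4439 0.2363] [0.4439 0.2363] mid [0.4439 0.2363] len 0.0 dir 0.0
elbow nut2 [0.4238 0.1865] [0.4238 0.1865] mid [0.4238 0.1865] len 0.0 dir 0.0
```

play_rows(
  targets=[40,-10,-3,0,0,0,80,80,-25,-3,0,0,0,70,120,-40,-3,0,0,0,60,160,-55,-3,0,0,0,50,195,-75,-3,0,0,0,40,210,-115,-3,0,0,0,35,215,-155,-3,0,0,0,35,215,-195,-3,0,0,0,35,215,-235,-3,0,0,0,35,215,-275,-3,0,0,0,35,215,-315,-3,0,0,0,35,215,-355,-3,0,0,0,35],
  newtons=40,
)

```text
time: 1.1
tool_pos: [0.2956, -0.2443, 0.2475]
tcp_rot: [0.99, 0.142, -0.0, -0.001]
contact_force: [0.9, 0.3, 1.8]
width: 0.41
```

play_rows(
  targets=[28,-29,0,0,0,0,35,56,-58,0,0,0,0,35,84,-87,0,0,0,0,35,112,-116,0,0,0,0,35,140,-145,0,0,0,0,35,168,-174,0,0,0,0,35,196,-203,0,0,0,0,35,224,-232,0,0,0,0,35,252,-261,0,0,0,0,35,280,-290,0,0,0,0,35,307,-320,0,0,0,0,35,307,-320,0,0,0,0,35],
)

```text
time: 2.1
tool_pos: [0.5021, 0.1523, 0.2475]
tcp_rot: [0.989, 0.145, -0.0, -0.001]
contact_force: [-1.1, -0.1, -1.3]
width: 0.411
```

```bash
cat > wr.py <<'E'
import sys,cv2,pickle
from h import *
from bench import sensors,get_image
n=sys.argv[1]
ci=camera_info("wrist"); p,d=get_image("wrist"); s=sensors.state()
pickle.dump((ci,p,d,s),open(f"pics/{n}.pkl","wb")); cv2.imwrite(f"pics/{n}.png",cv2.resize(p[:,:,::-1],(800,600)))
print(s['time'],s['tool_pos'],s['tcp_rot'],s['width'])
E
python3 wr.py w1
```

```text
2.15 [0.50107116 0.14990565 0.24732559] [ 9.89451529e-01  1.44861087e-01 -9.51657057e-04 -1.77378173e-04] 0.4075133320322357
```

View pics/w1.png

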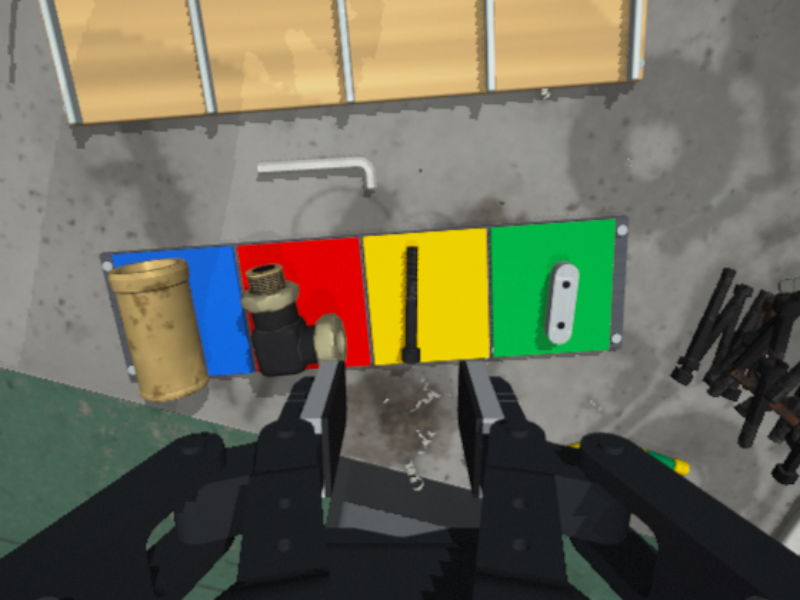

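```bash
python3 - <<'E'
import cv2,pickle
ci,p,d,s=pickle.load(open("pics/w1.pkl","rb"))
p=p[:,:,::-1]
for n,(u,v,w,h) in dict(a=(70,150,190,140),b=(245,140,200,130)).items():
    c=cv2.resize(p[v:v+h,u:u+w],None,fx=4,fy=4,interpolation=cv2.INTER_CUBIC)
    cv2.imwrite(f"pics/w1{n}.png",c)
E
```

```text
(no output)
```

View pics/w1a.png

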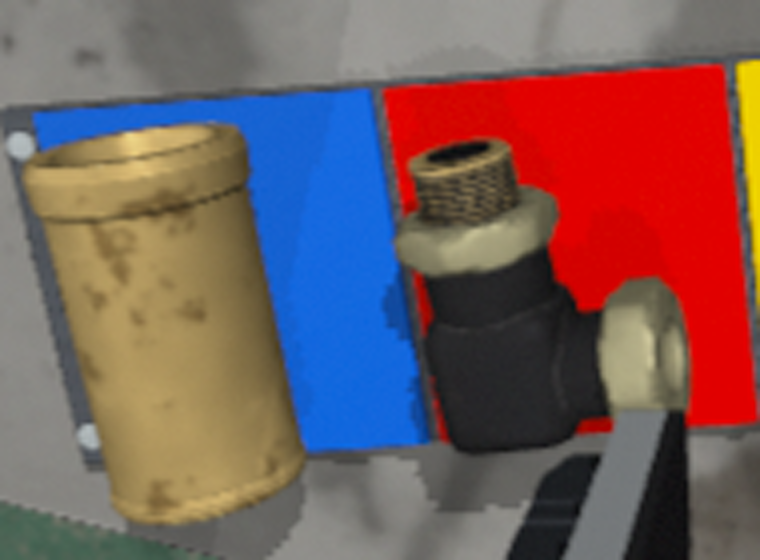

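View pics/w1b.png

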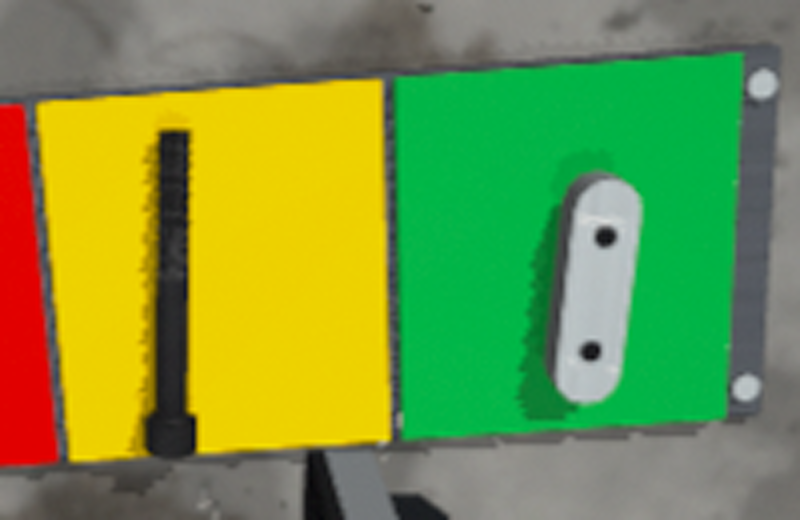

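```bash
cat > m1.py <<'E'
from h import *
import pickle
np.set_printoptions(precision=4,suppress=True)
ci,p,d,s=pickle.load(open("pics/w1.pkl","rb"))
A=lambda X,Y,z: ray(ci,70+X/4-.37,150+Y/4-.37,z)[:2]
B=lambda X,Y,z: ray(ci,245+X/4-.37,140+Y/4-.37,z)[:2]
C=[(37,101),(384,79),(68,462),(392,441),(396,77),(743,53),(402,440),(728,417)]
loc=[(.052,-.0015),(.052,-.0935),(-.052,-.0015),(-.052,-.0935),(.052,-.0965),(.052,-.1885),(-.052,-.0965),(-.052,-.1885)]
th,t,r=fit(loc,[B(*c,.009) for c in C]);print('board',np.degrees(th),t,r*1e3)
def seg(n,a,b): 
    dd=b-a; print(n,a,b,'mid',(a+b)/2,'len',np.hypot(*dd),'yaw',np.degrees(np.arctan2(-dd[1],-dd[0])))
seg('key',B(608,178,.021),B(588,403,.021)); seg('holes',B(605,237,.021),B(591,351,.021))
seg('screw',B(174,131,.016),B(171,448,.016))
seg('bush',A(135,150,.035),A(208,479,.035))
seg('elbow stub-body',A(460,155,.030),A(515,440,.030)); print('nut',A(477,232,.030),A(477,232,.035),'nut2',A(675,350,.03))
# depth points
f=210/np.tan(np.radians(ci['vertical_fov']/2)); R=np.array(ci['R'])
for X,Y in [(477,235),(160,300),(460,155),(500,360)]:
    u=int(70+X/4);v=int(150+Y/4);z=d[v,u];print((X,Y),R.T@(np.array([(u-ci['cx'])/f*z,(v-ci['cy'])/f*z,z])-ci['t']))
E
python3 m1.py
```

```text
board 20.73768368563637 [0.4534 0.167 ] [[ 0.275  -0.3007]
 [-0.384  -0.3805]
 [-0.1479  0.3925]
 [ 0.0561 -0.1173]
 [-0.0394 -0.4281]
 [-0.5495  0.5993]
 [ 0.1023  0.0675]
 [ 0.6874  0.1672]]
key [0.5283 0.0356] [0.4682 0.0172] mid [0.4982 0.0264] len 0.06280340931609125 yaw 17.0448074960506
holes [0.5132 0.0304] [0.4825 0.022 ] mid [0.4979 0.0262] len 0.03186465495439686 yaw 15.19530637089127
screw [0.5068 0.1471] [0.4207 0.1216] mid [0.4637 0.1343] len 0.0897966263569927 yaw 16.465929709416955
bush [0.4425 0.3217] [0.3574 0.2893] mid [0.4    0.3055] len 0.09109782753235478 yaw 20.844140582507332
elbow stub-body [0.4632 0.2443] [0.3898 0.2132] mid [0.4265 0.2288] len 0.07969531766473802 yaw 22.961187040732025
nut [0.4444 0.2357] [0.4462 0.2348] nut2 [0.4275 0.1783]
(477, 235) [0.4512 0.232  0.0498]
(160, 300) [0.4146 0.3007 0.0562]
(460, 155) [0.4658 0.2426 0.0369]
(500, 360) [0.4178 0.2197 0.0447]
```

play_rows(
  targets=[-12,38,10,0,0,0,35,-24,76,20,0,0,0,35,-36,115,30,0,0,0,35,-36,115,70,0,0,0,35,-36,115,110,0,0,0,35,-36,115,150,0,0,0,35,-36,115,180,0,0,0,35,-36,115,180,0,0,0,35,-36,115,180,0,0,0,35],
)

```text
time: 2.9
tool_pos: [0.4968, 0.0261, 0.067]
tcp_rot: [0.99, 0.142, -0.002, -0.001]
contact_force: [0.2, 0.1, 0.8]
width: 0.409
```

```bash
cat >> h.py <<'E'
from scipy.spatial.transform import Rotation as Ro
def goal(x,y,z,yaw):
    """shift in tool mm and rz deg to reach pose, tool down, from the state"""
    from bench import sensors
    s=sensors.state(); R=Ro.from_quat(s['tcp_rot']).as_matrix()
    cur=np.degrees(np.arctan2(R[1,0],R[0,0]))
    print('t %.2f pos'%s['time'],np.round(s['tool_pos'],4),'yaw %.2f w %.1f'%(cur,s['width']*85.4),'F',np.round(s['contact_force'],1), 'tilt',np.round(R[:,2],3))
    print('shift',np.round(R.T@(np.array([x,y,z])-s['tool_pos'])*1e3,1),'rz %.2f'%(cur-yaw))
E
python3 wr.py w2; python3 -c "
from h import *
goal(.498,.0264,.026,16)"
```

```text
2.95 [0.49896504 0.02603119 0.06925878] [9.89863202e-01 1.42023843e-01 2.10698912e-04 1.55339230e-04] 0.4096471539247174
t 2.95 pos [0.499  0.026  0.0693] yaw 16.33 w 35.0 F [0.4 0.4 0.8] tilt [ 0. -0. -1.]
shift [-0.8 -0.6 43.3] rz 0.33
```

View pics/w2.png

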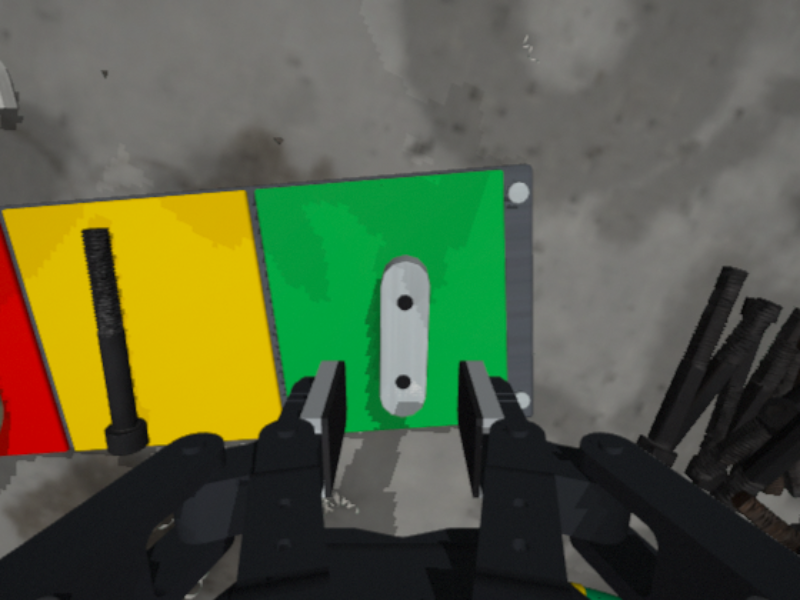

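play_rows(
  targets=[-1,0,25,0,0,0,35,-1,0,42,0,0,0,35,-1,0,42,0,0,0,35,-1,0,42,0,0,0,10,-1,0,42,0,0,0,10,-1,0,42,0,0,0,10,-1,0,42,0,0,0,10,-1,0,42,0,0,0,10,-1,0,42,0,0,0,10],
  newtons=50,
)

```text
time: 3.7
tool_pos: [0.4999, 0.0261, 0.029]
tcp_rot: [0.99, 0.143, 0.002, 0.001]
contact_force: [-2.0, -0.7, 6.9]
width: 0.184
```

```bash
python3 -c "
from h import *
goal(.498,.0264,.026,16)"
```

```text
t 3.70 pos [0.4999 0.0261 0.029 ] yaw 16.39 w 15.7 F [-2.  -0.7  6.9] tilt [ 0.004 -0.001 -1.   ]
shift [-1.7 -0.8  3. ] rz 0.39
```

```bash
python3 wr.py w3;python3 -c "
from h import *
goal(.498,.0264,.026,16)"
```

```text
3.75 [0.49987903 0.02609791 0.02902066] [9.89789715e-01 1.42518112e-01 2.09938349e-03 7.07190438e-04] 0.19033446176596935
t 3.75 pos [0.4999 0.0261 0.029 ] yaw 16.39 w 16.3 F [-2.   0.5  6.6] tilt [ 0.004 -0.001 -1.   ]
shift [-1.7 -0.8  3. ] rz 0.39
```

View pics/w3.png

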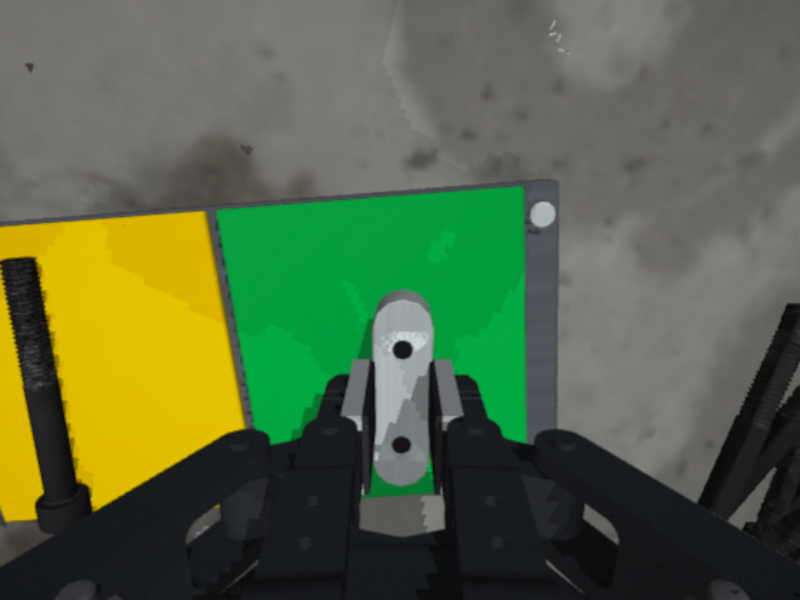

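play_rows(
  targets=[0,0,-40,0,0,0,10,8,-12,-74,0,0,0,10,26,-42,-74,0,0,-1,10,45,-74,-74,0,0,-2,10,64,-106,-74,0,0,-3,10,84,-138,-74,0,0,-4.4,10,104,-170,-74,0,0,-4.4,10,124,-203,-74,0,0,-4.4,10,144,-236,-74,0,0,-4.4,10,164,-269,-74,0,0,-4.4,10,184,-302,-74,0,0,-4.4,10,184,-302,-74,0,0,-4.4,10],
)

```text
time: 4.75
tool_pos: [0.59, 0.3744, 0.1012]
tcp_rot: [0.983, 0.182, 0.002, -0.002]
contact_force: [-0.1, -1.2, -0.6]
width: 0.185
```

```bash
python3 wr.py w4;python3 -c "
from h import *
goal(.589,.3685,.029,20.75)"
```

```text
4.8 [0.58935108 0.37153195 0.10077162] [ 9.83235518e-01  1.82337599e-01  8.75549422e-04 -3.86735695e-04] 0.18879313859504862
t 4.80 pos [0.5894 0.3715 0.1008] yaw 21.01 w 16.1 F [ 0.1  0.  -0.9] tilt [ 0.002  0.001 -1.   ]
shift [-1.5  2.7 71.8] rz 0.26
```

View pics/w4.png

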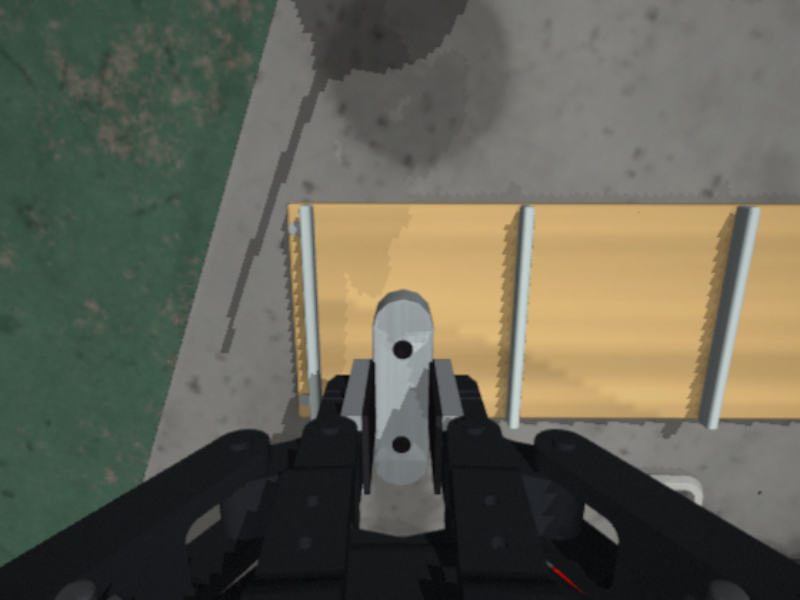

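```bash
python3 - <<'E'
from h import *
import pickle
np.set_printoptions(precision=4,suppress=True)
ci,p,d,s=pickle.load(open("pics/w4.pkl","rb"))
C=[(306,207),(528,207),(751,208),(514,426),(708,427)]
loc=[(.053,.19),(.053,.095),(.053,0),(-.053,.095),(-.053,0)]
th,t,r=fit(loc,[ray(ci,a*.7-.15,b*.7-.15,.019) for a,b in C]);print(np.degrees(th),t,r*1e3)
c,s=np.cos(th),np.sin(th)
for y in (.1425,.0475,-.0475,-.1425): print(t+np.array([-s*y,c*y]))
goal(.589,.3685,.029,20.75)
E
```

```text
21.0001843386386 [0.6392 0.2359] [[-0.1165 -2.2345]
 [-0.7443 -0.4833]
 [-1.6436  0.8174]
 [ 1.8869 -0.1469]
 [ 0.6175  2.0473]]
[0.5881 0.3689]
[0.6222 0.2802]
[0.6562 0.1916]
[0.6903 0.1029]
t 4.80 pos [0.5894 0.3715 0.1008] yaw 21.01 w 16.1 F [ 0.1  0.  -0.9] tilt [ 0.002  0.001 -1.   ]
shift [-1.5  2.7 71.8] rz 0.26
```

play_rows(
  targets=[0,1,30,0,0,0,10,0,1,55,0,0,0,10,0,1,66,0,0,0,10,0,1,70,0,0,0,10,0,1,70,0,0,0,10],
)

```text
time: 5.22
tool_pos: [0.5894, 0.3664, 0.0304]
tcp_rot: [0.984, 0.18, -0.001, 0.0]
contact_force: [0.4, 0.4, -0.3]
width: 0.19
```

```bash
python3 -c "
from h import *
goal(.5893,.3690,.029,20.75)"
```

```text
t 5.22 pos [0.5894 0.3664 0.0304] yaw 20.74 w 16.2 F [ 0.4  0.4 -0.3] tilt [-0.001 -0.001 -1.   ]
shift [ 0.9 -2.5  1.4] rz -0.01
```

play_rows(
  targets=[1,-2,1,0,0,0,10,1,-2,1.5,0,0,0,10,1,-2,1,0,0,0,32,1,-2,0,0,0,0,32,1,-2,0,0,0,0,32,1,-2,0,0,0,0,32,1,-2,-30,0,0,0,32,1,-2,-70,0,0,0,32,1,-2,-110,0,0,0,32,1,-2,-110,0,0,0,32],
)

```text
time: 6.05
tool_pos: [0.5948, 0.3718, 0.1518]
tcp_rot: [0.984, 0.18, 0.009, -0.002]
contact_force: [1.1, 0.6, 2.0]
width: 0.375
```

```bash
python3 wr.py w5;python3 -c "
from h import *
goal(.4714,.1366,.1,16.45)"
```

```text
6.1 [0.59347258 0.37105714 0.14818651] [ 0.98357772  0.18035866  0.00657083 -0.00156511] 0.3805435238379542
t 6.10 pos [0.5935 0.3711 0.1482] yaw 20.78 w 32.5 F [ 0.1 -0.5 -0.1] tilt [ 0.012  0.005 -1.   ]
shift [-197.9  175.9   45.4] rz 4.33
```

View pics/w5.png

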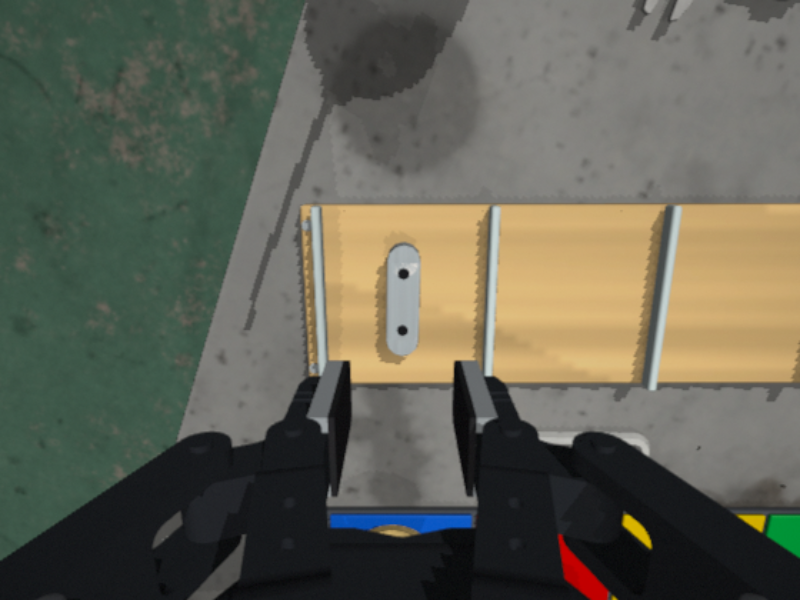

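play_rows(
  targets=[-29,24,0,0,0,1,32,-59,49,5,0,0,2,30,-89,74,10,0,0,3,28,-119,99,15,0,0,4.3,26,-149,124,20,0,0,4.3,26,-179,149,25,0,0,4.3,26,-209,174,35,0,0,4.3,26,-209,174,65,0,0,4.3,26,-209,174,65,0,0,4.3,26,-209,174,65,0,0,4.3,26],
)

```text
time: 6.93
tool_pos: [0.4543, 0.1322, 0.0737]
tcp_rot: [0.99, 0.143, -0.002, -0.0]
contact_force: [-0.2, 0.8, -0.0]
width: 0.303
```

```bash
python3 wr.py w6;python3 -c "
from h import *
goal(.4560,.1320,.028,16.45)"
```

```text
6.9833 [0.45598748 0.13276049 0.07515621] [ 9.89673712e-01  1.43337152e-01 -6.21853155e-04 -1.35637490e-04] 0.3107845208829747
t 6.98 pos [0.456  0.1328 0.0752] yaw 16.48 w 26.5 F [ 0.9 -0.1  0.7] tilt [-0.001  0.    -1.   ]
shift [-0.1  0.8 47.2] rz 0.03
```

View pics/w6.png

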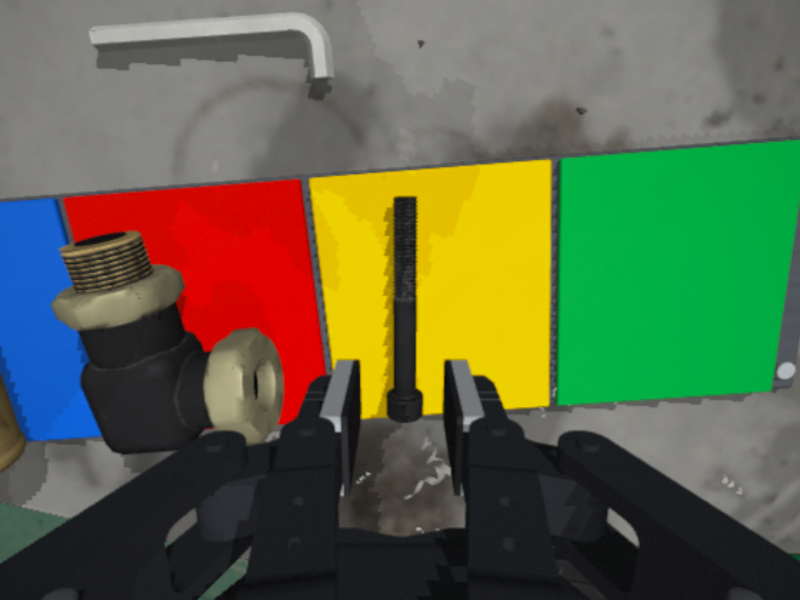

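play_rows(
  targets=[0,1,25,0,0,0,26,0,1,42,0,0,0,26,0,1,46,0,0,0,26,0,1,46,0,0,0,20,0,1,46,0,0,0,4,0,1,46,0,0,0,4,0,1,46,0,0,0,4,0,1,46,0,0,0,4,0,1,46,0,0,0,4],
)

```text
time: 7.73
tool_pos: [0.4576, 0.1319, 0.0306]
tcp_rot: [0.99, 0.143, 0.002, -0.0]
contact_force: [0.2, 0.5, 3.0]
width: 0.064
```

```bash
python3 wr.py w7;python3 -c "
from h import *
goal(.4560,.1320,.028,16.45)"
```

```text
7.7833 [0.45765041 0.13189093 0.03060805] [ 9.89702889e-01  1.43127879e-01  1.60391044e-03 -1.74200740e-04] 0.057775071471997425
t 7.78 pos [0.4577 0.1319 0.0306] yaw 16.46 w 4.9 F [0.2 1.8 3.3] tilt [ 0.003  0.001 -1.   ]
shift [-1.6 -0.6  2.6] rz 0.01
```

View pics/w7.png

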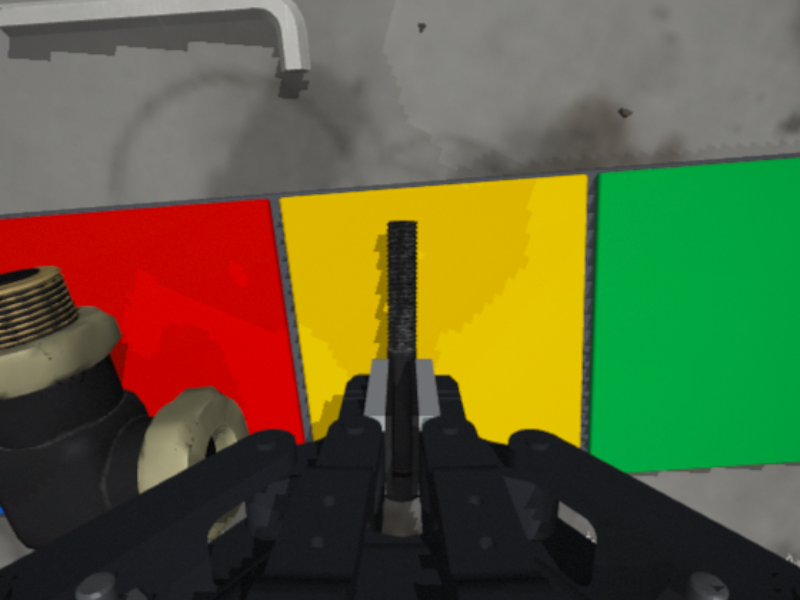

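play_rows(
  targets=[0,0,0,0,0,0,0,0,0,0,0,0,0,0,0,0,0,0,0,0,0,0,0,-10,0,0,0,0,0,0,-30,0,0,0,0,0,0,-50,0,0,0,0,0,0,-50,0,0,0,0],
)

```text
time: 8.37
tool_pos: [0.4585, 0.1315, 0.0828]
tcp_rot: [0.99, 0.143, 0.003, 0.001]
contact_force: [0.8, -0.0, -0.6]
width: 0.05
```

```bash
python3 wr.py w8;python3 -c "
from h import *
goal(.6217,.2797,.1,20.75)"
```

```text
8.4167 [0.45754534 0.131434   0.08117189] [9.89667267e-01 1.43369077e-01 1.96190860e-03 3.98076421e-04] 0.05615629409822699
t 8.42 pos [0.4575 0.1314 0.0812] yaw 16.49 w 4.8 F [-1.3 -0.6 -0.5] tilt [ 0.004 -0.    -1.   ]
shift [199.6 -95.6 -18.2] rz -4.26
```

View pics/w8.png

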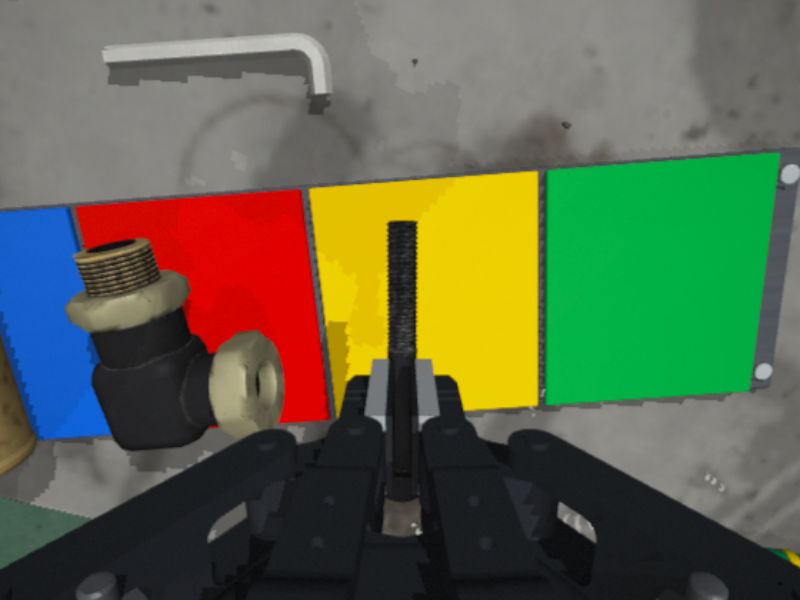

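play_rows(
  targets=[20,-10,-20,0,0,0,0,54,-27,-20,0,0,-1,0,89,-44,-20,0,0,-2,0,124,-61,-20,0,0,-3,0,159,-78,-20,0,0,-4.3,0,193,-95,-20,0,0,-4.3,0,193,-95,0,0,0,-4.3,0,193,-95,20,0,0,-4.3,0,193,-95,20,0,0,-4.3,0,193,-95,20,0,0,-4.3,0],
)

```text
time: 9.25
tool_pos: [0.6119, 0.2766, 0.0556]
tcp_rot: [0.984, 0.18, -0.004, 0.0]
contact_force: [-0.1, -0.1, -0.5]
width: 0.055
```

```bash
python3 wr.py w9;python3 -c "
from h import *
goal(.6157,.2774,.031,20.75)"
```

```text
9.3 [0.6132664  0.27683129 0.05775667] [ 9.83624650e-01  1.80221103e-01 -1.68769850e-03  2.32021378e-04] 0.056715406656345495
t 9.30 pos [0.6133 0.2768 0.0578] yaw 20.77 w 4.8 F [-0.5  0.3 -0.9] tilt [-0.003 -0.001 -1.   ]
shift [ 2.6  0.3 26.7] rz 0.02
```

View pics/w9.png

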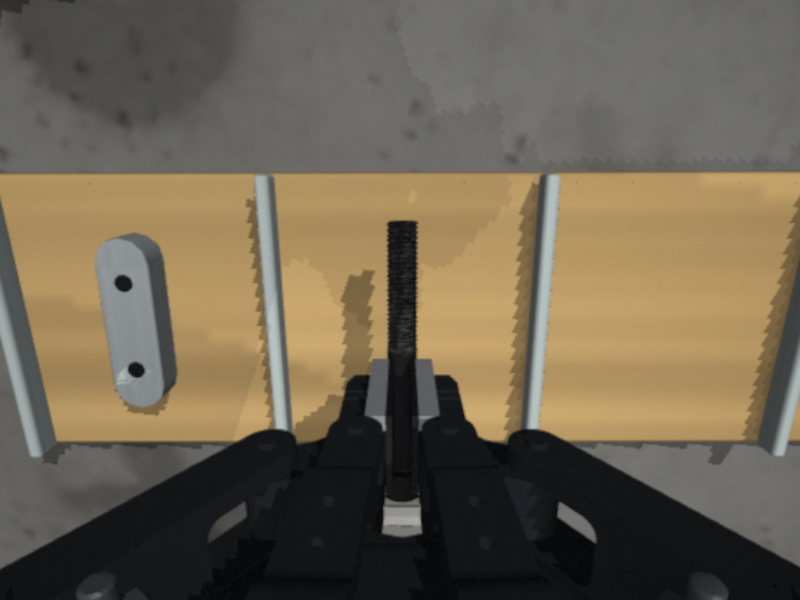

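play_rows(
  targets=[1,0,15,0,0,0,0,1,0,24,0,0,0,0,1,0,27,0,0,0,0,1,0,28,0,0,0,0,1,0,28,0,0,0,0,1,0,28,0,0,0,0],
)

```text
time: 9.8
tool_pos: [0.6156, 0.2777, 0.0316]
tcp_rot: [0.984, 0.18, 0.0, -0.0]
contact_force: [0.1, -0.0, -0.5]
width: 0.051
```

```bash
python3 -c "
from h import *
goal(.6157,.2774,.0305,20.75)"
```

```text
t 9.80 pos [0.6156 0.2777 0.0316] yaw 20.77 w 4.4 F [ 0.1 -0.  -0.5] tilt [ 0.001  0.    -1.   ]
shift [-0.   0.3  1.1] rz 0.02
```

play_rows(
  targets=[0,0,1.2,0,0,0,0,0,0,1.2,0,0,0,0,0,0,1,0,0,0,10,0,0,0,0,0,0,24,0,0,0,0,0,0,24,0,0,0,0,0,0,24,0,0,-30,0,0,0,24,0,0,-70,0,0,0,40,0,0,-100,0,0,0,60,0,0,-100,0,0,0,60,0,0,-100,0,0,0,60],
)

```text
time: 10.72
tool_pos: [0.6173, 0.2783, 0.135]
tcp_rot: [0.984, 0.18, 0.003, -0.0]
contact_force: [-1.1, 0.5, -0.8]
width: 0.703
```

```bash
python3 wr.py w10;python3 -c "
from h import *
goal(.444,.236,.1,22)"
```

```text
10.7667 [0.61572408 0.27785278 0.13223565] [ 9.83601814e-01  1.80351856e-01  8.22124189e-04 -6.45086479e-05] 0.6996023340899157
t 10.77 pos [0.6157 0.2779 0.1322] yaw 20.78 w 59.7 F [-0.3  0.4 -0.4] tilt [ 0.002  0.    -1.   ]
shift [-175.5  -21.8   31.9] rz -1.22
```

View pics/w10.png

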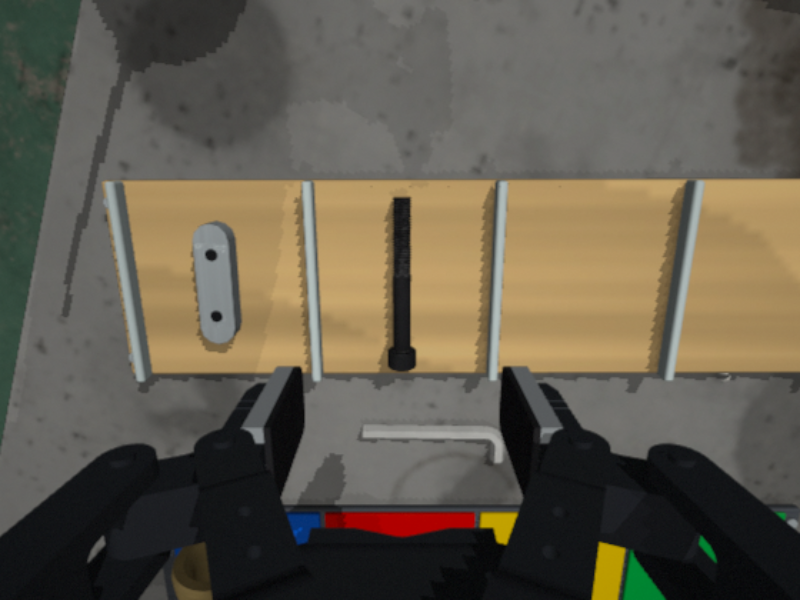

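play_rows(
  targets=[-35,-4,-10,0,0,0,60,-75,-8,-19,0,0,-1,60,-115,-13,-19,0,0,-1.2,60,-150,-18,-19,0,0,-1.2,60,-159,-20,-19,0,0,-1.2,60,-159,-20,-19,0,0,-1.2,60,-159,-20,-19,0,0,-1.2,60],
)

```text
time: 11.35
tool_pos: [0.4596, 0.24, 0.1496]
tcp_rot: [0.982, 0.191, -0.0, 0.0]
contact_force: [0.5, -0.7, 0.6]
width: 0.701
```

```bash
python3 wr.py w11;python3 -c "
from h import *
goal(.439,.2337,.1,22)"
```

```text
11.4 [0.46061017 0.24020349 0.15009613] [9.81676113e-01 1.90556923e-01 2.60842660e-04 1.46199046e-05] 0.7045604213563506
t 11.40 pos [0.4606 0.2402 0.1501] yaw 21.97 w 60.2 F [-0.1  1.5 -0.3] tilt [ 0.001  0.    -1.   ]
shift [-22.5  -2.1  50.1] rz -0.03
```

View pics/w11.png

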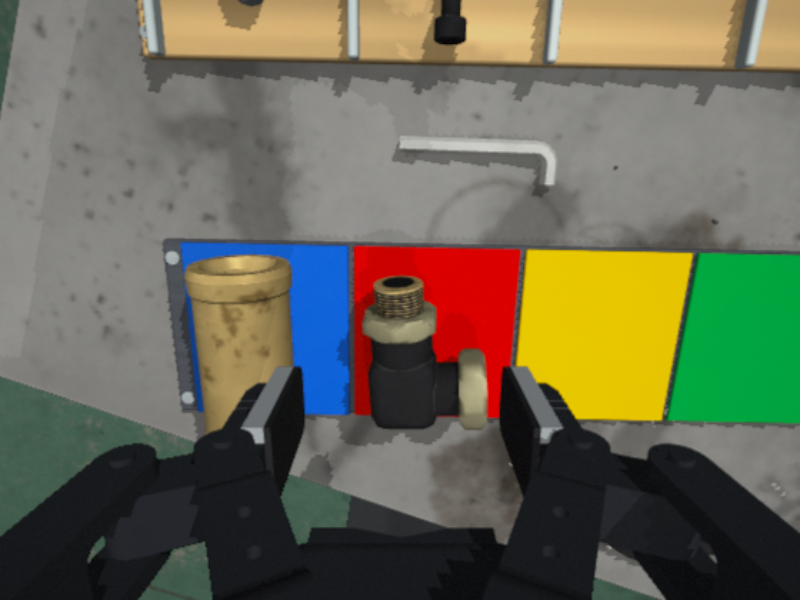

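```bash
python3 - <<'E'
from h import *
import pickle
np.set_printoptions(precision=4,suppress=True)
ci,p,d,s=pickle.load(open("pics/w11.pkl","rb"))
R=Ro.from_quat(s['tcp_rot']).as_matrix()
T=lambda a,b,z:(lambda w:(w,(R.T@(w-s['tool_pos']))[:2]*1e3))(ray(ci,a*.7-.15,b*.7-.15,z))
for n,a,b,z in [('stub end top',398,282,.039),('nut L',363,325,.030),('nut R',436,323,.030),('leg L',371,355,.03),('leg R',436,355,.03),('body bot',403,427,.03),('nut2 end',487,390,.03),('nut2 R top',485,360,.03),('nut2 bot',473,428,.03),('bushR',292,325,.035),('bushR2',292,290,.035),('bushL',186,285,.035),('collarface mid',239,266,.035),('red TL',354,247,.009),('red BR',504,417,.009)]:
    w,l=T(a,b,z); print(n,w[:2],'tool',l)
f=210/np.tan(np.radians(ci['vertical_fov']/2)); Rc=np.array(ci['R'])
for a,b in [(400,325),(400,310),(475,370),(475,420),(400,400),(240,340)]:
    u=int(a*.7);v=int(b*.7);z=d[v,u];w=Rc.T@(np.array([(u-ci['cx'])/f*z,(v-ci['cy'])/f*z,z])-ci['t']);print((a,b),w,(R.T@(w-s['tool_pos']))*1e3)
E
```

```text
stub end top [0.4661 0.2453] tool [ 6.9358 -2.6966]
nut L [0.4351 0.2529] tool [-18.9482 -21.3059]
nut R [0.4506 0.2175] tool [-17.8362  17.246 ]
leg L [0.4207 0.2428] tool [-36.0758 -17.3777]
leg R [0.4338 0.2104] tool [-36.0839  17.6006]
body bot [0.3866 0.2104] tool [-79.8742  -0.127 ]
nut2 end [0.4251 0.1762] tool [-56.8874  46.0536]
nut2 R top [0.441  0.1847] tool [-39.0062  44.109 ]
nut2 bot [0.4007 0.1736] tool [-80.5226  39.3093]
bushR [0.4232 0.2873] tool [-17.1391 -57.652 ]
bushR2 [0.4411 0.2932] tool [  1.6878 -56.4797]
bushL [0.4236 0.3437] tool [   4.3233 -109.8946]
collarface mid [0.443  0.3217] tool [ 14.1591 -82.1979]
red TL [0.468  0.2722] tool [ 18.7863 -26.9601]
red BR [0.4041 0.1514] tool [-85.7585  61.2247]
(400, 325) [0.4491 0.2372 0.049 ] [-11.8581  -1.5891 101.1202]
(400, 310) [0.4543 0.2394 0.0437] [ -6.2578  -1.5973 106.4052]
(475, 370) [0.4381 0.1915 0.0426] [-39.1558  36.6757 107.485 ]
(475, 420) [0.4135 0.181  0.0465] [-65.8611  37.2262 103.5465]
(400, 400) [0.4082 0.2208 0.0433] [-55.9598  -1.6416 106.7744]
(240, 340) [0.417  0.3059 0.0577] [-15.8586 -77.2765  92.3305]
```

play_rows(
  targets=[-10,-1,15,0,0,-1,50,-20,-2,30,0,0,-1,50,-20,-2,60,0,0,-1,50,-20,-2,85,0,0,-1,50,-20,-2,105,0,0,-1,50,-20,-2,110,0,0,-1,50,-20,-2,110,0,0,-1,50],
)

```text
time: 11.98
tool_pos: [0.4404, 0.2341, 0.0385]
tcp_rot: [0.98, 0.199, -0.002, 0.0]
contact_force: [0.4, 0.3, 0.4]
width: 0.587
```

```bash
python3 wr.py w12;python3 -c "
from h import *
goal(.439,.2337,.04,22)"
```

```text
12.0333 [0.44136963 0.23450723 0.04005572] [ 9.80003700e-01  1.98978930e-01 -3.64565984e-04  3.17557597e-05] 0.592131472018966
t 12.03 pos [0.4414 0.2345 0.0401] yaw 22.95 w 50.6 F [-0.2 -0.8  0.6] tilt [-0.001 -0.    -1.   ]
shift [-2.5 -0.2  0.1] rz 0.95
```

View pics/w12.png

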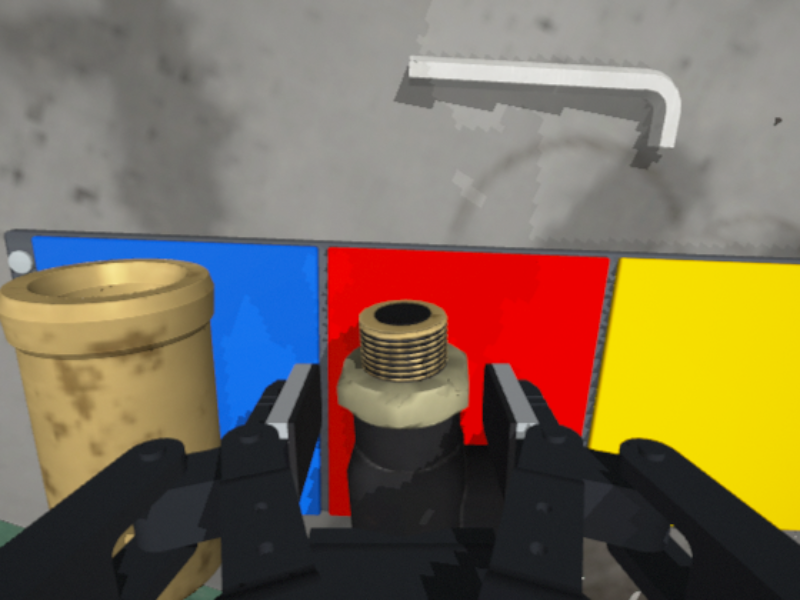

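play_rows(
  targets=[-1,0,0,0,0,0,40,-1,0,0,0,0,0,28,-1,0,0,0,0,0,28,-1,0,0,0,0,0,28,-1,0,0,0,0,0,28,-1,0,0,0,0,0,28,-1,0,-15,0,0,0,28,-1,0,-40,0,0,0,28,-1,0,-70,0,0,0,28,-1,0,-70,0,0,0,28,-1,0,-70,0,0,0,28],
  newtons=80,
)

```text
time: 12.95
tool_pos: [0.4397, 0.2342, 0.111]
tcp_rot: [0.98, 0.199, 0.001, -0.0]
contact_force: [-0.4, -0.2, -3.3]
width: 0.393
```

```bash
python3 wr.py w13;python3 -c "
from h import *
goal(.6555,.191,.1,20.75)"
```

```text
13.0 [0.43839734 0.23373913 0.10928844] [ 9.79969027e-01  1.99148014e-01 -8.78752142e-04  4.58030813e-05] 0.39341454773997286
t 13.00 pos [0.4384 0.2337 0.1093] yaw 22.97 w 33.6 F [ 0.3 -0.1 -3.3] tilt [-0.002 -0.    -1.   ]
shift [183.2 124.1   8.9] rz 2.22
```

View pics/w13.png

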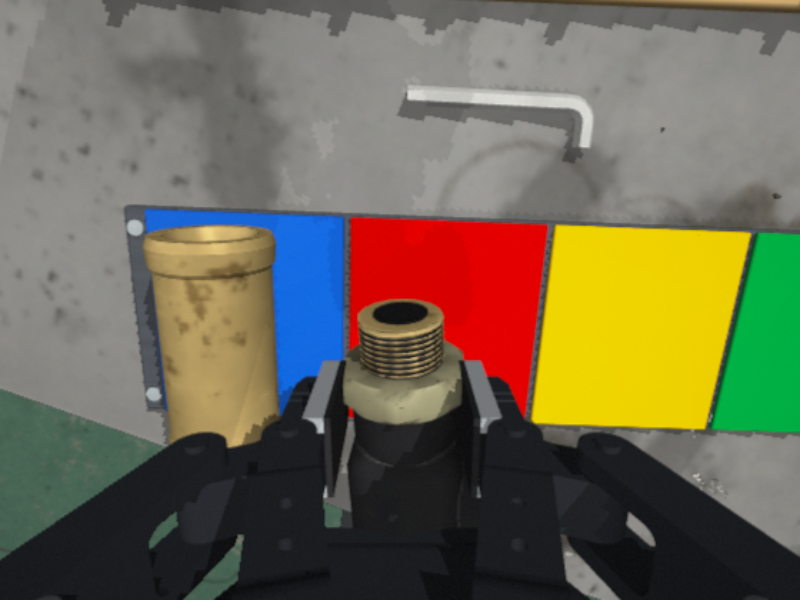

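play_rows(
  targets=[28,16,0,0,0,0.5,28,62,35,0,0,0,1,28,96,54,0,0,0,1.5,28,130,73,0,0,0,2.2,28,164,93,0,0,0,2.2,28,190,108,0,0,0,2.2,28,197,112,0,0,0,2.2,28,197,112,20,0,0,2.2,28,197,112,40,0,0,2.2,28,197,112,40,0,0,2.2,28,197,112,40,0,0,2.2,28],
)

```text
time: 13.92
tool_pos: [0.6609, 0.2074, 0.0655]
tcp_rot: [0.984, 0.18, -0.005, -0.0]
contact_force: [0.1, 0.6, -2.5]
width: 0.394
```

```bash
python3 wr.py w14;python3 -c "
from h import *
goal(.6642,.2076,.0405,20.75)"
```

```text
13.9667 [0.66257818 0.20774409 0.06798644] [ 9.83587391e-01  1.80416243e-01 -2.41088635e-03 -1.01047471e-04] 0.40124003053544555
t 13.97 pos [0.6626 0.2077 0.068 ] yaw 20.79 w 34.3 F [-0.1 -0.3 -3.2] tilt [-0.005 -0.001 -1.   ]
shift [ 1.6  0.7 27.5] rz 0.04
```

View pics/w14.png

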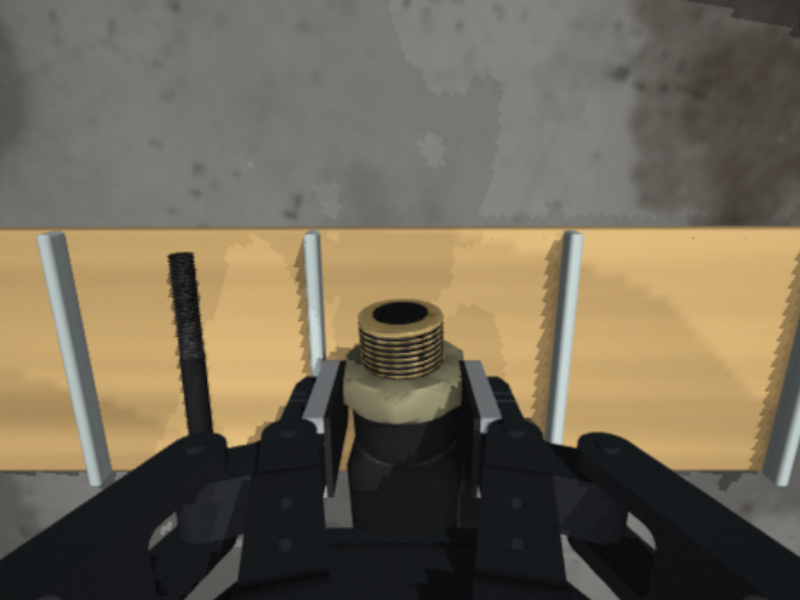

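play_rows(
  targets=[0,2,12,0,0,0,28,0,2,22,0,0,0,28,0,2,27,0,0,0,28,0,2,29,0,0,0,28,0,2,29,0,0,0,28,0,2,29,0,0,0,28],
)

```text
time: 14.47
tool_pos: [0.6653, 0.206, 0.0423]
tcp_rot: [0.984, 0.18, -0.0, 0.0]
contact_force: [-1.6, -0.8, 2.4]
width: 0.396
```

```bash
python3 wr.py w15;python3 -c "
from h import *
goal(.6642,.2076,.0405,20.75)"
```

```text
14.5167 [0.66534601 0.20599456 0.04231533] [9.83606051e-01 1.80330623e-01 1.72901514e-05 4.95547374e-05] 0.40268035591652573
t 14.52 pos [0.6653 0.206  0.0423] yaw 20.78 w 34.4 F [-2.6  0.6  3.4] tilt [ 0. -0. -1.]
shift [-0.5 -1.9  1.8] rz 0.03
```

View pics/w15.png

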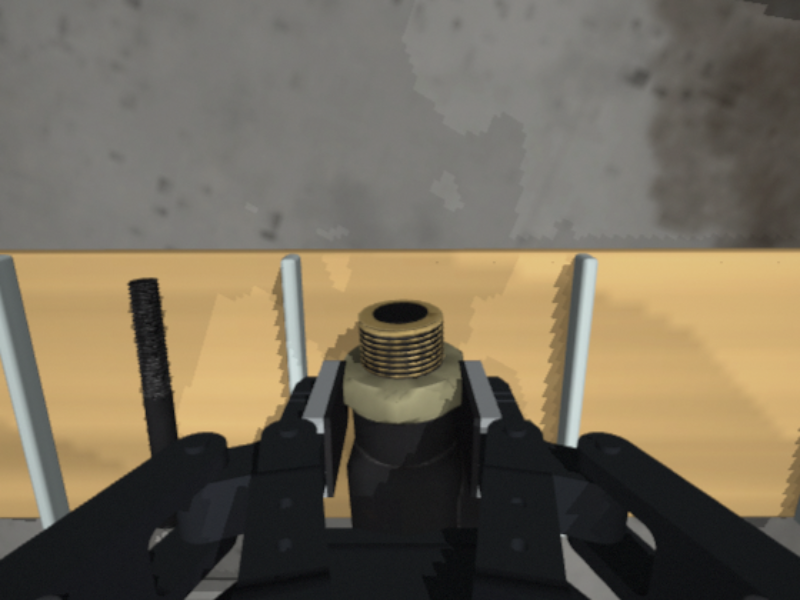

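play_rows(
  targets=[0,0,0,0,0,0,40,0,0,0,0,0,0,44,0,0,0,0,0,0,45,0,0,0,0,0,0,45,0,0,-10,0,0,0,45,0,0,-35,0,0,0,45,0,0,-70,0,0,0,45,0,0,-110,0,0,0,60,0,0,-110,0,0,0,66,0,0,-110,0,0,0,66],
)

```text
time: 15.35
tool_pos: [0.6679, 0.2064, 0.1571]
tcp_rot: [0.984, 0.18, 0.005, 0.0]
contact_force: [-0.2, -0.9, -0.3]
width: 0.773
```

```bash
python3 wr.py w16;python3 -c "
from h import *
goal(.415,.312,.16,21)"
```

```text
15.4 [0.66617358 0.20612059 0.15378218] [9.83603933e-01 1.80331468e-01 1.96511497e-03 5.31106228e-05] 0.77568526112377
t 15.40 pos [0.6662 0.2061 0.1538] yaw 20.78 w 66.2 F [-0.4  0.2  0. ] tilt [ 0.004  0.001 -1.   ]
shift [-197.3 -188.1   -7.1] rz -0.22
```

View pics/w16.png

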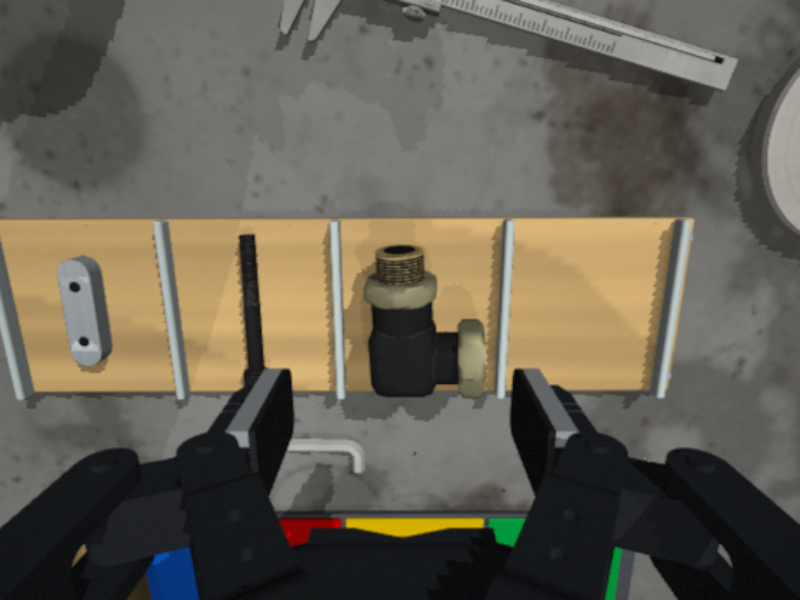

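```bash
python3 - <<'E'
from h import *
import pickle
np.set_printoptions(precision=4,suppress=True)
ci,p,d,s=pickle.load(open("pics/w16.pkl","rb"))
th=np.radians(20.8);R=np.array([[np.cos(th),-np.sin(th)],[np.sin(th),np.cos(th)]])
for n,a,b,z in [('stub',400,246,.039),('body',403,397,.028),('nutL',365,292,.03),('nut2R',486,350,.03),('nut2bot',470,397,.02),('key t',78,258,.021),('key b',90,364,.021),('rack edge',420,219,.009),('rib3t',335,221,.019),('rib3b',340,399,.019),('screw tip',248,235,.016)]:
    w=ray(ci,a*.7-.15,b*.7-.15,z)[:2]; print(n,R.T@(w-[.6384,.2352])*1e3)
E
```

```text
stub [ 43.1924 -36.2006]
body [-46.1287 -37.7702]
nutL [ 16.7784 -17.4694]
nut2R [-16.5408 -83.6029]
nut2bot [-50.3408 -77.3524]
key t [ 33.5915 138.1351]
key b [-28.4656 142.2746]
rack edge [ 52.9484 -47.2859]
rib3t [53.171  -1.4228]
rib3b [-52.0212  -0.4756]
screw tip [45.2242 46.6529]
```

play_rows(
  targets=[-28,-25,-5,0,0,0,70,-57,-50,-5,0,0,0,70,-86,-75,-5,0,0,0,70,-115,-101,-5,0,0,0,70,-144,-126,-5,0,0,0,70,-172,-151,-5,0,0,0,70,-197,-173,-5,0,0,0,70,-210,-186,-5,0,0,0,70,-213,-187,-5,0,0,0,70,-213,-187,-5,0,0,0,70],
)

```text
time: 16.23
tool_pos: [0.398, 0.3051, 0.1549]
tcp_rot: [0.983, 0.181, -0.001, 0.0]
contact_force: [0.4, -0.6, 0.5]
width: 0.819
```

```bash
python3 wr.py w17;python3 -c "
from h import *
goal(.400,.3055,.04,20.8)"
```

```text
16.2833 [0.39929844 0.30492154 0.15535956] [ 9.83543117e-01  1.80671886e-01 -6.78840935e-04  3.81980608e-04] 0.817959842256911
t 16.28 pos [0.3993 0.3049 0.1554] yaw 20.82 w 69.9 F [ 0.4 -0.2  0.6] tilt [-0.001 -0.001 -1.   ]
shift [  1.   -0.3 115.4] rz 0.02
```

View pics/w17.png

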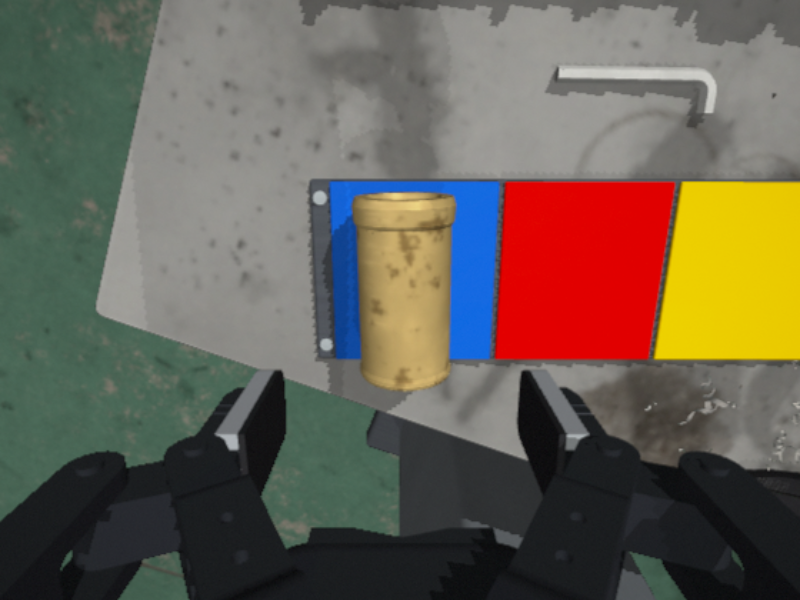

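play_rows(
  targets=[1,0,40,0,0,0,68,1,0,75,0,0,0,68,1,0,100,0,0,0,68,1,0,115,0,0,0,68,1,0,115,0,0,0,68,1,0,115,0,0,0,55,1,0,115,0,0,0,40,1,0,115,0,0,0,40,1,0,115,0,0,0,40,1,0,115,0,0,0,40],
  newtons=100,
)

```text
time: 17.12
tool_pos: [0.4012, 0.3056, 0.042]
tcp_rot: [0.984, 0.18, 0.001, -0.0]
contact_force: [0.8, -0.0, -3.5]
width: 0.589
```

```bash
python3 wr.py w18;python3 -c "
from h import *
goal(.400,.3055,.04,20.8)"
```

```text
17.1667 [0.40117852 0.30564956 0.04194786] [ 9.83578512e-01  1.80479000e-01  8.00014274e-04 -2.39258932e-05] 0.5891722206654658
t 17.17 pos [0.4012 0.3056 0.0419] yaw 20.80 w 50.3 F [ 1.1 -0.5 -3.2] tilt [ 0.002  0.    -1.   ]
shift [-1.2 -0.3  1.9] rz -0.00
```

View pics/w18.png

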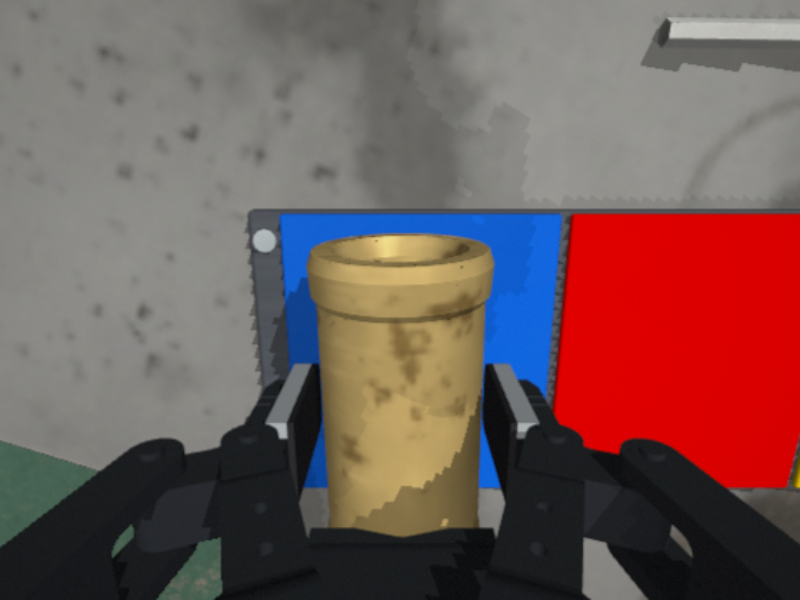

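play_rows(
  targets=[0,0,-25,0,0,0,40,0,0,-60,0,0,0,40,0,0,-95,0,0,0,40,15,22,-100,0,0,0,40,35,52,-100,0,0,0,40,56,83,-100,0,0,0,40,77,114,-100,0,0,0,40,98,145,-100,0,0,0,40,119,176,-100,0,0,0,40,140,207,-100,0,0,0,40,161,238,-100,0,0,0,40,178,263,-100,0,0,0,40],
)

```text
time: 18.17
tool_pos: [0.6618, 0.1209, 0.1406]
tcp_rot: [0.984, 0.18, -0.0, 0.0]
contact_force: [-0.5, 1.1, -5.0]
width: 0.591
```

play_rows(
  targets=[14,20,0,0,0,0,40,20,29,0,0,0,0,40,20,29,20,0,0,0,40,20,29,40,0,0,0,40,20,29,55,0,0,0,40,20,29,55,0,0,0,40,20,29,55,0,0,0,40],
)

```text
time: 18.75
tool_pos: [0.6875, 0.1034, 0.0842]
tcp_rot: [0.984, 0.181, -0.002, -0.0]
contact_force: [-0.2, -0.1, -4.9]
width: 0.588
```

```bash
python3 wr.py w19;python3 -c "
from h import *
goal(.6904,.1026,.042,20.8)"
```

```text
18.8 [0.6889292  0.1033561  0.08617835] [ 9.83553674e-01  1.80615603e-01 -3.93693644e-04 -1.39139406e-04] 0.5909907552093638
t 18.80 pos [0.6889 0.1034 0.0862] yaw 20.81 w 50.5 F [ 0.9  0.4 -4.5] tilt [-0.001  0.    -1.   ]
shift [ 1.1  1.2 44.2] rz 0.01
```

View pics/w19.png

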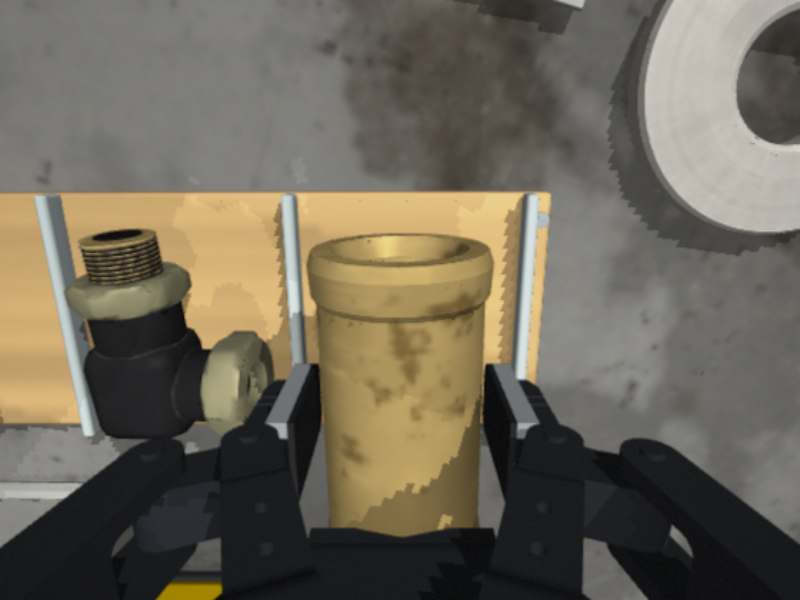

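play_rows(
  targets=[0,1,20,0,0,0,40,0,1,35,0,0,0,40,0,1,41,0,0,0,40,0,1,44,0,0,0,40,0,1,44,0,0,0,40,0,1,44,0,0,0,40],
)

```text
time: 19.3
tool_pos: [0.6903, 0.102, 0.043]
tcp_rot: [0.984, 0.18, 0.001, 0.0]
contact_force: [0.6, -0.5, -4.9]
width: 0.588
```

```bash
python3 wr.py w20;python3 -c "
from h import *
goal(.6904,.1026,.042,20.8)"
```

```text
19.35 [0.6903716  0.10192593 0.04304217] [9.83607565e-01 1.80320157e-01 8.84059521e-04 1.32740068e-04] 0.5869629291837786
t 19.35 pos [0.6904 0.1019 0.043 ] yaw 20.78 w 50.1 F [ 1.1  0.2 -5. ] tilt [ 0.002  0.    -1.   ]
shift [ 0.3 -0.6  1. ] rz -0.02
```

View pics/w20.png

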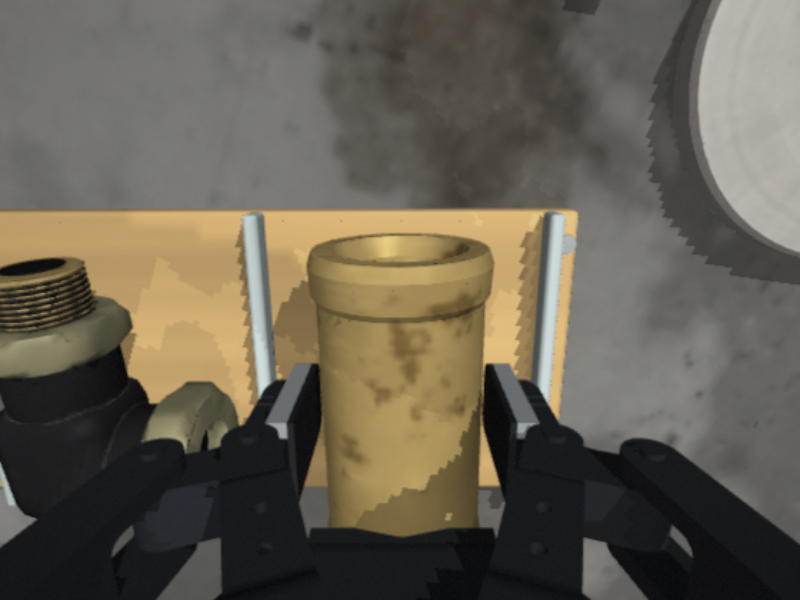

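play_rows(
  targets=[0,0,1.5,0,0,0,40,0,0,2.5,0,0,0,40,0,0,2.5,0,0,0,40,0,0,2.5,0,0,0,40],
)

```text
time: 19.68
tool_pos: [0.6907, 0.1019, 0.0419]
tcp_rot: [0.984, 0.18, 0.001, 0.0]
contact_force: [-3.5, -0.0, 5.0]
width: 0.585
```

Resting on the floor (force changed from −5 to +5 N). Release gently.

play_rows(
  targets=[0,0,0,0,0,0,51,0,0,0,0,0,0,53,0,0,0,0,0,0,55,0,0,0,0,0,0,57,0,0,0,0,0,0,58,0,0,0,0,0,0,58,0,0,-15,0,0,0,58,0,0,-40,0,0,0,60,0,0,-75,0,0,0,60,0,0,-115,0,0,0,60,0,0,-115,0,0,0,60,0,0,-115,0,0,0,60],
)

```text
time: 20.68
tool_pos: [0.6925, 0.1019, 0.161]
tcp_rot: [0.984, 0.18, 0.005, 0.001]
contact_force: [-0.6, 0.9, 0.4]
width: 0.704
```

```bash
python3 wr.py w21; python3 -c "
from bench import get_image,sensors
import cv2
p,d=get_image('scene');cv2.imwrite('pics/scene1.png',p[:,:,::-1])
print(sensors.state()['time'])"
```

```text
20.7333 [0.69071329 0.1019015  0.15763106] [9.83606541e-01 1.80315853e-01 2.05734198e-03 3.64908350e-04] 0.702992173616977
20.7833
```

View pics/w21.png

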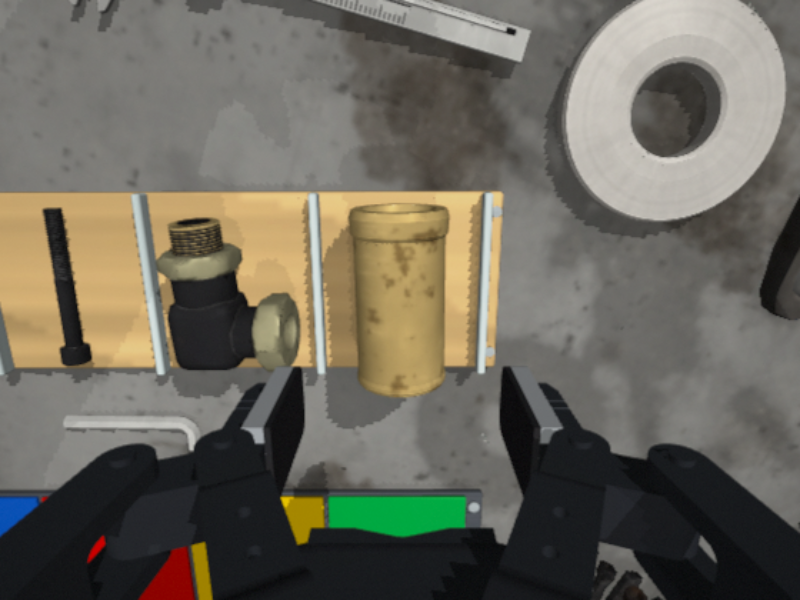

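View pics/scene1.png

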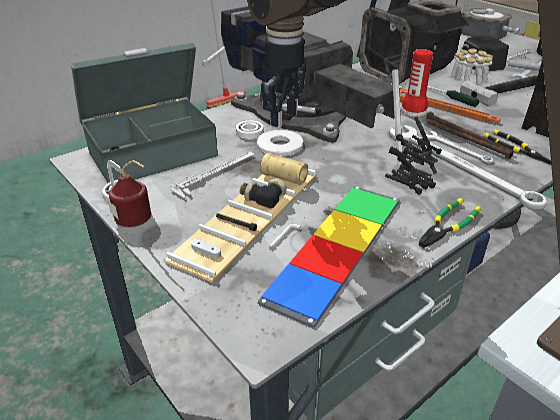

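```bash
python3 - <<'E'
from h import *
import pickle
np.set_printoptions(precision=4,suppress=True)
ci,p,d,s=pickle.load(open("pics/w21.pkl","rb"))
th=np.radians(20.8);R=np.array([[np.cos(th),-np.sin(th)],[np.sin(th),np.cos(th)]])
for n,a,b,z in [('collar face c',399,216,.035),('collar toprim',399,213,.058),('bot top',401,395,.058),('bot axis chord',401,382,.035),('left',356,300,.037),('right',446,300,.037),('elbow stub',195,220,.039),('body',205,368,.028),('nutL',159,262,.03),('nut2R',300,327,.03),('screw tip',53,209,.016),('head',76,362,.016),('rib4b',320,374,.019),('rib4t',313,194,.019)]:
    w=ray(ci,a*.7-.15,b*.7-.15,z)[:2]; print(n,R.T@(w-[.6384,.2352])*1e3)
E
```

```text
collar face c [  43.0679 -142.2837]
collar toprim [  47.1776 -142.3196]
bot top [ -45.6657 -143.1531]
bot axis chord [ -49.4265 -143.2109]
left [  -0.9141 -119.4174]
right [  -0.9995 -167.1075]
elbow stub [ 41.6601 -39.8955]
body [-43.7879 -31.5214]
nutL [ 18.285  -14.5615]
nut2R [-18.4599 -87.441 ]
screw tip [44.81   45.9595]
head [-45.1072  49.5545]
rib4b [-51.8226 -95.2818]
rib4t [ 52.92   -96.2948]
```

```bash
python3 -c "
from bench import finish_job
print(finish_job())"
```

```text
the job is handed in; nothing more can be done
None
```

I moved all four parts to the rack in reverse order, and each lies the same side up as it did on the board. From left to right, seen from the robot, the bays now hold the key, cap screw, elbow and bush. The job was handed in at about 20.8 s on the robot's clock, of the 99 s allowed.

- **Position:** In the last wrist picture the bush and cap screw measure within about 1 mm of their bay centres. The elbow is about 3 mm to the right, because I set it down 2 mm that way so the finger would clear the rib. In an earlier wrist picture the key measured about 3 mm from its bay centre.
- **Disagreement between views:** For the cap screw, one earlier view suggested it lay about 3 mm towards the robot. The last view put it within 1 mm, so I left it. The elbow looked slightly turned in the last view; I put that down to the viewing angle and did not check further.
- **Forces:** The largest contact force I read was about 7 N. The jaw opening read 2 to 5 mm below each part's nominal width, though no part slipped.
- **Final state:** At hand-in the gripper was open and about 115 mm above the rack, touching nothing. The last scene picture shows the four pads empty and nothing else on the bench disturbed.

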